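# Hang the hex key clip and tug-test it

### The job

Lift the white plastic clip with the hex key out of the clear acrylic pick stand and hang it by its window on the red hook of the hook stand. Still holding it, tug it down gently, with about 7 N and never more than 15 N, and keep the pull on for half a second or so to make sure the hook holds it; then ease off and let go, leaving it hanging straight and still. Do not knock the pedals and other things about.

Things in the scene. Friction and masses are not known exactly. Their poses are not given: they have to be found in the camera images.
- clip_grip (a point): White plastic clip with a steel hex key, 60 to 120 g, upright in the pick stand; in all 170 mm tall. Origin: centre of its grip tab. z up, x through its thickness, y across its width; same both ways round. The tab is 26 mm wide (y), 10 mm thick (x), from 19 mm above this point to 24 mm below. Window top is 27 mm below this point, window bottom 73 mm, end of hex key 151 mm.
- clip_seat (a point): Top of the clip's window on its centre line, 27 mm below the grip tab's centre: the point that rests on the hook. The window goes right through along x, 26 mm wide between two 5 mm side bars, 46 mm tall here and 40 mm at its sides: its top is a shallow inverted V (25 degree slopes) that centres itself on the hook.
- clip: The same clip: origin at the centre of the underside of its lower block (36 mm wide, 12 mm thick, 30 mm tall), 103 mm below the grip tab's centre; z up. The hex key reaches 48 mm below this, within 12 mm of the centre line.
- pick_stand: Clear acrylic pick stand, fixed, 90 x 90 mm foot, a well 70 mm tall at its middle, three coloured picks at its front. Origin: underside centre, z up. The clip's block drops 10 mm into the well (1.5 mm play) onto a ledge 60 mm up, the hex key hanging inside. The clip's axes are parallel to the stand's. Lift the clip straight up by 65 mm or more to clear it.
- hook_stand: Hook stand, fixed: dark steel base 140 x 100 x 10 mm, a 12 mm steel post at x = +50 mm (top at z = 218 mm), a black collar (24 mm across, 26 mm tall) clamped on the post, and a red hook along the stand's -x. Origin: base underside centre, z up. The hook arm is sprung: it gives straight down about 1 mm for each 4 N.
- bar_nominal (a point): Nominal middle of the red hook's level 6 mm bar, 190 mm over the stand's origin, same axes. The real bar is up to 8 mm higher or lower (collar clamped anywhere): not measured, feel for it. The bar runs along x; lip at x = -35 mm, its top 13 mm above the bar's axis; collar from x = +38 mm. Hang the clip near x = 0, its x along the bar; its window top then sits 3 mm above the bar's axis.
- blue_pedal: Blue compressor pedal, 115 x 68 x 57 mm with its knob. Leave alone. Origin: underside centre.
- green_pedal: Pale green fuzz pedal, 115 x 68 x 57 mm with its knobs. Leave alone. Origin: underside centre.
- slide: Brass guitar slide, a tube 27 mm across, 60 mm tall, upright. Leave alone. Origin: underside centre.
- mug: Blue ceramic mug, 80 mm across, 90 mm tall. Leave alone. Origin: underside centre.
- pick_tin: Round metal pick tin, 64 mm across, 35 mm tall. Leave alone. Origin: underside centre.
- tuner: Black tuner with a green window, 50 x 75 x 22 mm. Leave alone. Origin: underside centre.
Things that resemble listed ones, but are neither listed nor needed, are in the scene too. Of the things like the clip, leave any that is brown or green; of the rest the larger one is meant.

How it is judged:
By the outcome, as a careful person would: the job done as asked, in the order asked, and still so for the second after the job is handed in, with the robot touching nothing.
It also fails if it takes over 59 s, if anything falls off the work surface, if the arm or the gripper's body presses on something with over 40 N, if the wrist force passes 120 N, or if a joint passes its speed limit or range.

### The arm

A 6-joint arm with a two-finger parallel gripper is mounted at the origin on the work surface. World frame = base frame: x ahead of the robot, y to its left, z up, the work surface at z = 0. Lengths are in mm, angles in rad, forces in N, time in s.
With the tool pointing down it reaches from about 300 to 850 mm from the base axis. Payload 5.4 kg.
Tool frame: the origin (TCP) lies on the centre line of the jaws, within the pads' length; the fingertips stand arm.tcp_to_tips ahead of it and the grasp point (between the pads) lies 3 mm ahead of it (arm.tcp_to_tips is the distance from the TCP to the fingertips, in mm); z points along the fingers, y is the line along which they close (so a half turn about z gives the same grasp; the last joint's range is limited). The gripper opens to 85 mm and grips with 20 to 120 N. Pads are 22 mm wide; open, the fingers measure 114 mm over their backs; the gripper's body (76 mm by 85 mm) begins 54 mm behind the grasp point. The pads swing forward as they close: fully open they stand 13 mm farther back than shut.
Start: joints at [0.929, 0.158, 1.597, -0, 1.386, -0.21], TCP at [240.648, 522.202, 253.299] pointing down, gripper open.
Joint ranges: [-2.91, 2.91], [-0.94, 2.29], [0.18, 2.7], [-1.29, 4.43], [0.17, 2.64], [-3, 3]. Speed limits (rad/s): [2.57, 2.57, 3.14, 3.14, 3.14, 3.14].

### API

Orientations are given as a rotation vector (axis times angle).
In Python, from workcell import arm gives the robot as it stands.
- The arm moves only by the tool jog_arm, never from a script. Its argument "increments" is a list that holds one entry, the list of rows, each a list of 7 numbers: the turn, a rotation vector about the tool's x, y, z in degrees, then the shift along the tool's x, y, z in mm, then the finger opening in mm, from 0 to 85.4. A call has 1 to 5 rows; each row shifts and turns the commanded pose from where the row before left it, along the tool's axes as they then stand; what a row does not reach is not made up. A row lasts 1/12 s, in which the tool goes at most 41.7 mm and 7.16 degrees, less where a joint would pass 70% of its speed; a pose out of reach is approached as far as the arm can. A call with a gripper value outside its range is refused whole. The fingers move at their own pace and stop on an object; the grip force is fixed at half the most. Time passes only in rows, so rows that do not move let the fingers close. It gives the time, the measured TCP pose, the force, the opening and the grip force at its end, in the units of the state.
- arm.get_obs(): the state, without advancing time (a new reading comes with each control period).
- arm.read_camera(name): name is "side" or "top"; returns the picture (384x512x3 uint8, blue, green, red); there is no depth.
- arm.camera_info(name): a dict with "camera_matrix" (3x3 intrinsics, pixels), "view" (4x4, takes a point from world to camera coordinates). Camera axes: x right, y down, z forward; pixel columns grow to the right and rows downward; lengths in mm; the calibration is good to about 2 mm. A picture is of the moment at which its call begins. camera_info takes no time and is no camera call.
- arm.sign_off(): hands the job in; it is judged then, once.
The state is a dict: "time": time; "q": joint angles; "joint_vel": joint speeds; "joint_torque": joint torques, N m; "position": TCP position; "tcp_rot": TCP orientation; "ft_force": force on the tool from outside, world axes, zero at the start; "ft_torque": the same for the moment, N m; "grip_width": opening from 0.0 (shut) to 1.0 (fully open); "grasp_force": force on a finger pad.
Only numpy, scipy, OpenCV 4.12 (cv2) and the standard library are available. Lean on these libraries where they do the work, as an engineer would, in place of code of your own. Each camera call takes 0.05 s, during which the arm holds its last target. There are 200 camera calls.

## Working session

There is one attempt and no reset: what is moved stays moved. The work goes in short steps, Python scripts to look and compute and a tool call to move; the robot and the scene stay as the last step left them, time stands still between calls to the robot, and variables do not carry over. Pictures are saved under pics/ and viewed, at most 10 in all, crops included, and the job is handed in when it is done.

Besides the shell and the picture viewer there is one more tool, called after "Request:" as name(argument=value, ...) on one line, values as JSON. jog_arm: Moves the arm, as the interface text tells. Its arguments: {"type":"object","properties":{"increments":{"type":"array","items":{"type":"array","items":{"type":"array","items":{"type":"number"}}}}},"required":["increments"]}

```bash
mkdir -p pics; python3 - <<'E'
from workcell import arm
import cv2,numpy as np
for n in("top","side"):
    cv2.imwrite(f"pics/{n}0.png",arm.read_camera(n)); i=arm.camera_info(n); print(n,np.round(i["camera_matrix"],1).tolist(),np.round(i["view"],3).tolist())
print(arm.get_obs(),arm.tcp_to_tips)
E
```

```text
top [[454.8, 0.0, 262.0], [0.0, 454.8, 188.2], [0.0, 0.0, 1.0]] [[-0.006, -1.0, 0.002, 70.467], [-0.977, 0.005, -0.211, 616.9], [0.211, -0.003, -0.977, 1173.735], [0.0, 0.0, 0.0, 1.0]]
side [[382.0, 0.0, 253.6], [0.0, 382.0, 191.6], [0.0, 0.0, 1.0]] [[0.878, -0.478, -0.018, -492.134], [-0.251, -0.429, -0.868, 301.549], [0.407, 0.767, -0.496, 758.461], [0.0, 0.0, 0.0, 1.0]]
{'time': 0.1, 'q': array([ 9.28914283e-01,  1.58982822e-01,  1.59812129e+00, -3.44109955e-06,
        1.38618208e+00, -2.10087812e-01]), 'joint_vel': array([-0.00061508, -0.00077689, -0.00125047, -0.00103443, -0.00074541,
        0.00029604]), 'joint_torque': array([ 6.61614504e-04, -3.96985817e+01, -3.32339466e+01, -2.43608829e-04,
        4.10659253e-03, -1.77177935e-05]), 'position': array([240.34297728, 521.8048807 , 252.40961288]), 'tcp_rot': array([-6.72853499e-01, -3.06797809e+00,  2.42412097e-03]), 'ft_force': array([-0.49575691,  0.15473401, -0.12202118]), 'ft_torque': array([ 0.04111384, -0.00318427,  0.00629005]), 'grasp_force': 0.0, 'grip_width': 0.9989738802839159} 22.0
```

View pics/top0.png

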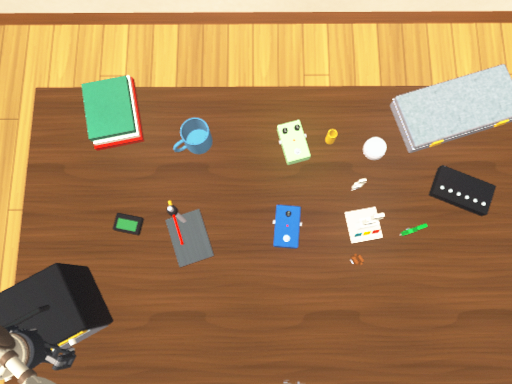

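View pics/side0.png

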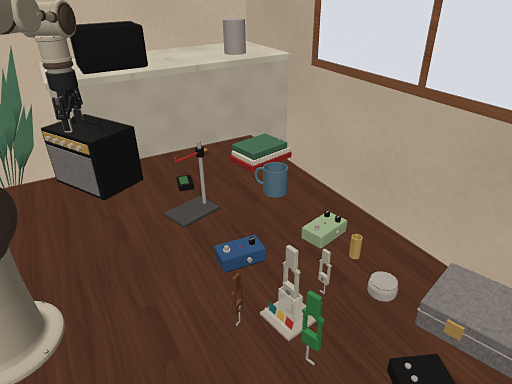

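The side view shows four clip-like things: white in the clear stand (291,258), a smaller white one (325,268), brown (238,292) and green (313,320). I choose the larger white one, in the stand. The hook stand is at side (200,190) and top (188,237). Next are close crops to confirm the choice and measure.

```bash
python3 - <<'E'
import cv2,numpy as np
t=cv2.imread("pics/top0.png");s=cv2.imread("pics/side0.png")
f=lambda im,x,y,w,h,k:cv2.resize(im[y:y+h,x:x+w],None,fx=k,fy=k,interpolation=cv2.INTER_CUBIC)
a=np.hstack([f(t,340,200,50,50,8),f(t,155,190,66,80,5)[:400,:330]])
cv2.imwrite("pics/c_top.png",a)
b=np.hstack([f(s,255,235,80,110,5),f(s,155,130,75,110,5)])
cv2.imwrite("pics/c_side.png",b);print(a.shape,b.shape)
E
```

```text
(400, 730, 3) (550, 775, 3)
```

View pics/c_top.png

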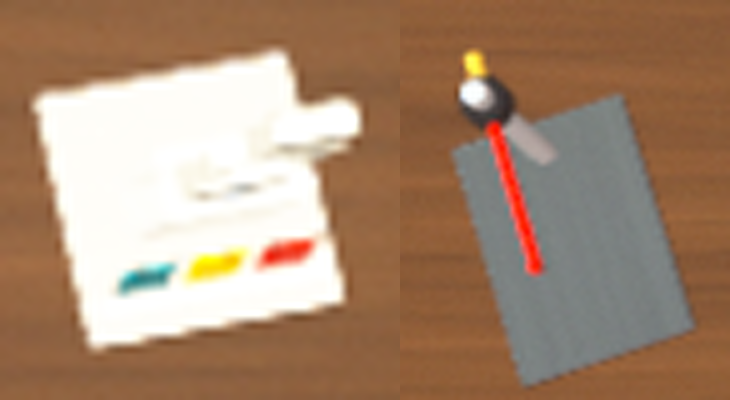

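View pics/c_side.png

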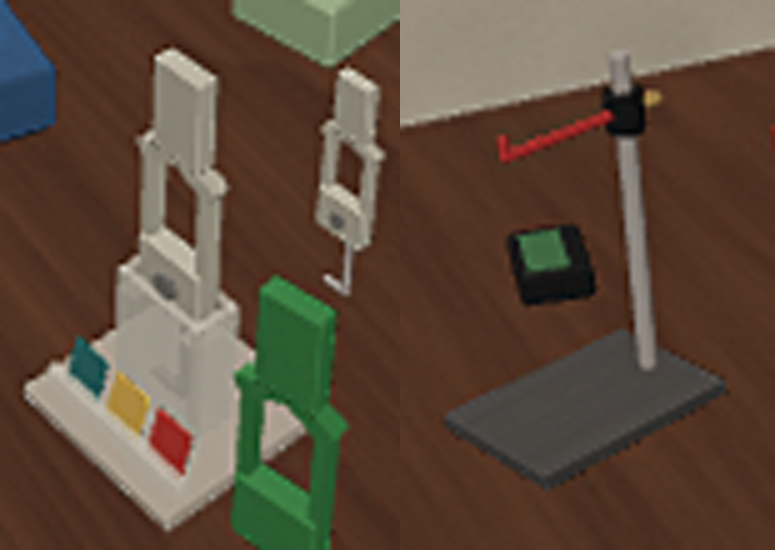

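```bash
cat > h.py <<'E'
from workcell import arm
import numpy as np
from scipy.optimize import least_squares
I={n:arm.camera_info(n) for n in("top","side")}
def proj(n,p):
    c=np.asarray(I[n]["view"])@np.append(p,1); u=np.asarray(I[n]["camera_matrix"])@c[:3]; return u[:2]/u[2]
def fit(obs,x0,dz=False):
    def w(v,p):
        c,s=np.cos(v[2]),np.sin(v[2]); return np.array([v[0]+c*p[0]-s*p[1],v[1]+s*p[0]+c*p[1],p[2]])
    def res(v): 
        return np.concatenate([proj(n,w(v,np.array(p)+[0,0,v[3]*b if dz else 0]))-px for n,p,px,b in obs])
    r=least_squares(res,x0,loss="soft_l1"); return r.x,r.fun.reshape(-1,2)
E
python3 - <<'E'
from h import *
T,S="top","side"
# stand x = away from picks? picks at front: toward -x assumed (image down)
f=8
pick=[(T,(45,45,f),(344.75,212.5),0),(T,(45,-45,f),(375.9,206.5),0),(T,(-45,-45,f),(382.9,237.75),0),(T,(-45,45,f),(351.5,243.5),0),
(S,(-45,45,f),(260,312.5),0),(S,(-45,-45,0),(289,340.6),0),(S,(45,-45,f),(316.6,320.5),0),(S,(0,0,182),(292.2,248.2),0),(T,(0,0,182),(383.1,214.75),0)]
hook=[(T,(70,50,10),(166,220.4),0),(T,(70,-50,10),(199.4,209.4),0),(T,(-70,-50,10),(213.6,255),0),(T,(-70,50,10),(180,267),0),
(S,(-70,50,10),(164,213.6),0),(S,(-70,-50,10),(184.4,224.4),0),(S,(70,-50,10),(220,206),0),(S,(70,50,10),(200,196),0),
(S,(50,0,218),(199,140.6),0),(T,(50,0,218),(170.6,209),0),(T,(-35,0,203),(182,243.6),1),(S,(-35,0,203),(175.4,157.4),1),(S,(-35,0,190),(176.4,162),1),(S,(38,0,190),(197.4,153.4),1),(T,(38,0,190),(173.6,215),1)]
for o,x0,d in((pick,[500,-200,0],0),(hook,[480,200,0],1)):
    v,r=fit(o,x0+[0],d); print(np.round(v,3),np.degrees(v[2]));print(np.round(r,1).tolist())
    if not d:   # clip only
        w,_=fit(o[-2:],list(v[:2])+[v[2],0]);print("clip",w)
E
```

```text
[ 5.24550e+02 -2.19782e+02  1.74000e-01  0.00000e+00] 9.996380115957423
[[0.4, -0.9], [0.3, -0.5], [0.8, -0.5], [0.7, -0.5], [-1.6, -0.2], [-1.5, 2.0], [2.9, -3.6], [-0.9, 0.4], [-3.0, 0.0]]
clip [ 5.24596099e+02 -2.23737338e+02  1.74469746e-01  0.00000000e+00]
[ 4.92144e+02  2.68404e+02  3.25000e-01 -7.81400e+00] 18.636496339718917
[[-0.4, -1.4], [0.3, -1.8], [1.1, -0.2], [0.0, -0.2], [-1.3, -0.5], [-0.9, 1.3], [-0.2, 0.1], [-1.3, -0.7], [-0.9, 0.1], [-0.3, -1.7], [0.4, -1.3], [-0.5, 0.1], [-0.9, -0.1], [-1.4, 0.2], [1.0, -0.6]]
```

Clip tab is at about (524, -222, 163) with yaw 10°. The hook stand is at about (492, 268), yaw 18.6°, and its bar sits roughly 8 mm low (z ≈ 182). I'll grip across the tab's width, which keeps the fingers away from the post.

Request:
jog_arm(increments=[[[0,0,-6.94,0,0,-14,50],[0,0,-6.94,0,0,-14,50],[0,0,-6.94,0,0,-14,50],[0,0,-6.94,0,0,-14,50],[0,0,-6.94,0,0,-14,50]]])

```text
time: 0.52
position: [240.5, 521.9, 323.3]
tcp_rot: [0.282, -3.128, 0.001]
ft_force: [0.1, -0.3, -0.1]
grip_width: 0.588
grasp_force: 0.0
```

Request:
jog_arm(increments=[[[0,0,0,-7.5,-39.1,0,50],[0,0,0,-7.5,-39.1,0,50],[0,0,0,-7.5,-39.1,0,50],[0,0,0,-7.5,-39.1,0,50],[0,0,0,-7.5,-39.1,0,50]]])

```text
time: 0.93
position: [311.3, 334.4, 322.8]
tcp_rot: [0.274, -3.129, 0.001]
ft_force: [1.1, -0.5, 1.3]
grip_width: 0.585
grasp_force: 0.0
```

Request:
jog_arm(increments=[[[0,0,0,-7.5,-39.1,0,50],[0,0,0,-7.5,-39.1,0,50],[0,0,0,-7.5,-39.1,0,50],[0,0,0,-7.5,-39.1,0,50],[0,0,0,-7.5,-39.1,0,50]]])

```text
time: 1.35
position: [382.1, 148.3, 323.1]
tcp_rot: [-0.273, 3.13, 0.0]
ft_force: [0.7, -0.1, -0.1]
grip_width: 0.585
grasp_force: 0.0
```

Request:
jog_arm(increments=[[[0,0,0,-7.5,-39.1,10,50],[0,0,0,-7.5,-39.1,10,50],[0,0,0,-7.5,-39.1,10,50],[0,0,0,-7.5,-39.1,10,50],[0,0,0,-7.5,-39.1,10,50]]])

```text
time: 1.77
position: [452.9, -38.0, 272.6]
tcp_rot: [0.272, -3.13, -0.0]
ft_force: [0.8, 1.2, 0.9]
grip_width: 0.587
grasp_force: 0.0
```

Request:
jog_arm(increments=[[[0,0,0,-7.6,-38.8,8,50],[0,0,0,-7.6,-38.8,8,50],[0,0,0,-7.6,-38.8,8,50],[0,0,0,-7.6,-38.8,8,50],[0,0,0,-7.6,-38.8,8,50]]])

```text
time: 2.18
position: [523.9, -222.4, 232.3]
tcp_rot: [0.272, -3.129, -0.001]
ft_force: [-0.1, 0.7, 1.6]
grip_width: 0.582
grasp_force: 0.0
```

Request:
jog_arm(increments=[[[0,0,0,0,0,0,50],[0,0,0,0,0,0,50]]])

```text
time: 2.35
position: [523.3, -221.8, 231.3]
tcp_rot: [0.268, -3.127, -0.004]
ft_force: [0.1, -0.1, 0.2]
grip_width: 0.582
grasp_force: 0.0
```

```bash
python3 - <<'E'
from h import *
import cv2
s=arm.read_camera("side")[130:330,220:370]; t=arm.read_camera("top")[150:270,330:450]
o=np.zeros((600,800,3),np.uint8); o[:600,:450]=cv2.resize(s,None,fx=3,fy=3,interpolation=2); o[:348,450:798]=cv2.resize(t,None,fx=2.9,fy=2.9,interpolation=2)
cv2.imwrite("pics/above.png",o)
b=arm.get_obs(); p=b["position"]; print(p,b["tcp_rot"],b["ft_force"])
for d in(0,-22): print(d,(proj("side",p+[0,0,d])-[220,130])*3)
for q in([524.5,-222,182],[524.5,-222,163]): print((proj("side",np.array(q))-[220,130])*3)
E
```

```text
[ 523.60350474 -219.87308511  233.0464743 ] [ 2.72857303e-01 -3.12910686e+00 -1.43123180e-03] [ 0.3923356  -0.45060408  0.08916802]
0 [215.30156723 288.71718338]
-22 [214.15049281 318.43456804]
[215.78931969 357.68764362]
[214.81997635 381.64596943]
```

View pics/above.png

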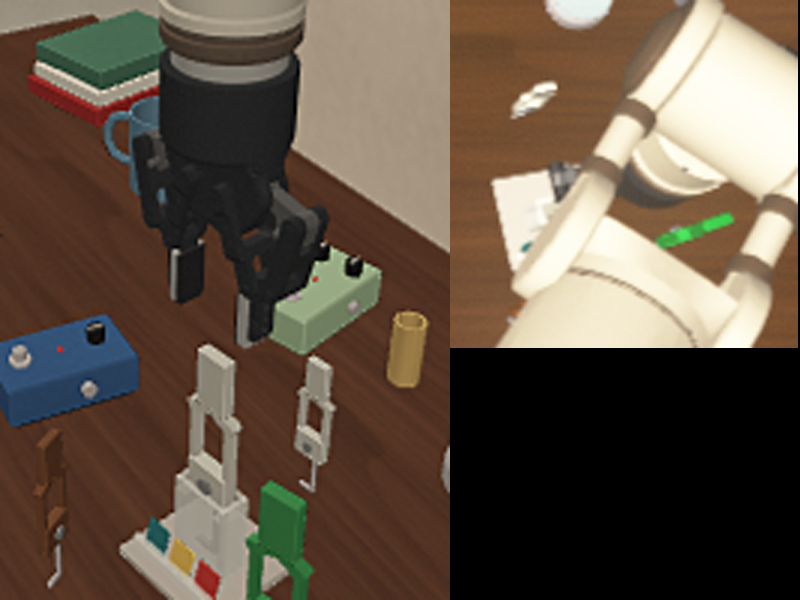

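The fingers straddle the white clip's tab, whose top is at crop (215,357), with the finger midpoint at about (219,322). The green clip (283,530) stands lower and clear, so I'll descend.

Request:
jog_arm(increments=[[[0,0,0,0,0,14,50],[0,0,0,0,0,14,50],[0,0,0,0,0,14,50],[0,0,0,0,0,14,50],[0,0,0,0,0,8,50]]])

```text
time: 2.87
position: [523.3, -218.6, 168.5]
tcp_rot: [0.276, -3.129, -0.001]
ft_force: [-0.4, -0.3, 0.7]
grip_width: 0.589
grasp_force: 0.0
```

Request:
jog_arm(increments=[[[0,0,0,0,0,0,45],[0,0,0,0,0,0,40],[0,0,0,0,0,0,36],[0,0,0,0,0,0,33],[0,0,0,0,0,0,30]]])

```text
time: 3.28
position: [524.4, -220.8, 170.4]
tcp_rot: [-0.273, 3.128, -0.002]
ft_force: [-0.4, 0.1, -0.5]
grip_width: 0.35
grasp_force: 0.0
```

Request:
jog_arm(increments=[[[0,0,0,0,0,0,28],[0,0,0,0,0,0,27],[0,0,0,0,0,0,26]]])

```text
time: 3.53
position: [524.0, -220.5, 169.6]
tcp_rot: [-0.272, 3.129, 0.0]
ft_force: [-0.2, 0.6, 1.6]
grip_width: 0.304
grasp_force: 4.6
```

Request:
jog_arm(increments=[[[0,0,0,0,0,0,20],[0,0,0,0,0,0,15],[0,0,0,0,0,0,15]]])

```text
time: 3.78
position: [524.1, -220.4, 169.7]
tcp_rot: [-0.273, 3.129, 0.0]
ft_force: [-1.6, 1.6, 3.8]
grip_width: 0.296
grasp_force: 58.9
```

Request:
jog_arm(increments=[[[0,0,0,0,0,-5,15],[0,0,0,0,0,-15,15],[0,0,0,0,0,-20,15],[0,0,0,0,0,-22,15],[0,0,0,0,0,-23,15]]])

```text
time: 4.2
position: [523.3, -220.5, 254.5]
tcp_rot: [0.272, -3.128, -0.001]
ft_force: [0.6, -0.5, -0.6]
grip_width: 0.292
grasp_force: 58.9
```

Request:
jog_arm(increments=[[[0,0,-4.32,0,0,0,15],[0,0,-4.32,0,0,0,15],[0,0,0,0,0,0,15]]])

```text
time: 4.45
position: [523.9, -220.8, 254.6]
tcp_rot: [-0.51, 3.1, -0.001]
ft_force: [-0.5, -0.1, -0.3]
grip_width: 0.29
grasp_force: 59.0
```

Request:
jog_arm(increments=[[[0,0,0,-2,20,0,15],[0,0,0,-3,32,0,15],[0,0,0,-3.2,34,0,15],[0,0,0,-3.2,34,0,15],[0,0,0,-3.2,34,0,15]]])

```text
time: 4.87
position: [487.7, -68.7, 253.7]
tcp_rot: [0.503, -3.1, -0.0]
ft_force: [0.7, -0.8, 0.6]
grip_width: 0.293
grasp_force: 59.1
```

Request:
jog_arm(increments=[[[0,0,0,-3.2,34,0,15],[0,0,0,-3.2,34,0,15],[0,0,0,-3.2,34,0,15],[0,0,0,-3.2,34,0,15],[0,0,0,-3.2,34,0,15]]])

```text
time: 5.28
position: [448.6, 97.6, 253.9]
tcp_rot: [0.503, -3.101, 0.0]
ft_force: [1.3, 0.2, -1.0]
grip_width: 0.291
grasp_force: 59.1
```

Request:
jog_arm(increments=[[[0,0,0,-3.2,34,0,15],[0,0,0,-3.2,34,0,15],[0,0,0,-3.2,34,0,15],[0,0,0,-3.2,34,0,15],[0,0,0,-2,20,0,15]]])

```text
time: 5.7
position: [412.4, 251.4, 253.9]
tcp_rot: [0.507, -3.1, -0.001]
ft_force: [-0.1, -0.1, -1.7]
grip_width: 0.294
grasp_force: 59.1
```

Request:
jog_arm(increments=[[[0,0,0,-1.2,8,3,15],[0,0,0,0,0,3,15],[0,0,0,0,0,0,15]]])

```text
time: 5.95
position: [412.0, 256.1, 247.0]
tcp_rot: [0.507, -3.098, 0.002]
ft_force: [-0.3, -0.0, -0.0]
grip_width: 0.291
grasp_force: 59.1
```

```bash
python3 - <<'E'
from h import *
import cv2
s=arm.read_camera("side")[90:240,120:270]; t=arm.read_camera("top")[180:300,140:240]
o=np.zeros((600,800,3),np.uint8); o[:450,:450]=cv2.resize(s,None,fx=3,fy=3,interpolation=2); o[:420,450:800]=cv2.resize(t,None,fx=3.5,fy=3.5,interpolation=2)
cv2.imwrite("pics/hook1.png",o)
b=arm.get_obs(); p=b["position"]; print(p,b["tcp_rot"],b["ft_force"],b["grasp_force"])
for d in(-6.3,-33.3,-79.3,-109.3): print(d,(proj("side",p+[0,0,d])-[120,90])*3)
E
```

```text
[412.6134179  255.60592822 247.77097151] [ 5.04383761e-01 -3.09985932e+00  1.22505726e-03] [ 0.56819883 -0.81499238  0.05034004] 59.12147104740143
-6.3 [108.06656471 166.40878691]
-33.3 [112.46820581 194.66967955]
-79.3 [119.70569414 241.13822979]
-109.3 [124.25679174 270.35871318]
```

View pics/hook1.png

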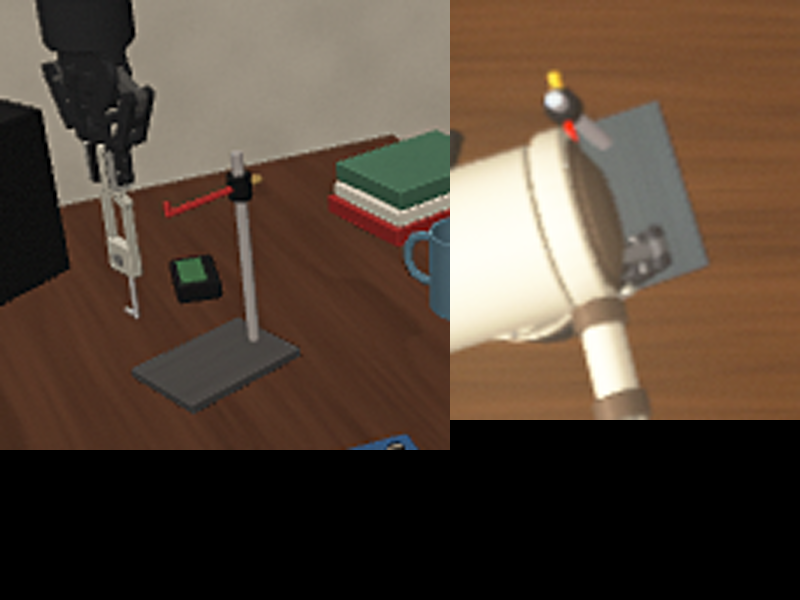

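The clip hangs upright in the grip at crop (120,220), left of the hook lip at (168,210), with the window level with the hook. I'm 13 mm off the bar line, so I'll correct that and thread it on.

Request:
jog_arm(increments=[[[0,0,0,0,-7,0,15],[0,0,0,0,-6.3,0,15],[0,0,0,-6,0,0,15],[0,0,0,-8,0,0,15],[0,0,0,-6,0,0,15]]])

```text
time: 6.47
position: [436.8, 250.5, 248.6]
tcp_rot: [-0.506, 3.1, 0.0]
ft_force: [-0.3, 0.5, -1.0]
grip_width: 0.295
grasp_force: 59.2
```

Request:
jog_arm(increments=[[[0,0,0,-6,0,0,15],[0,0,0,-6,0,0,15],[0,0,0,-6,0,0,15],[0,0,0,-6,0,0,15],[0,0,0,-3,0,0,15]]])

```text
time: 6.88
position: [461.9, 259.6, 248.2]
tcp_rot: [-0.508, 3.1, 0.0]
ft_force: [-0.0, -0.6, -0.5]
grip_width: 0.29
grasp_force: 59.2
```

```bash
python3 - <<'E'
from h import *
import cv2
s=arm.read_camera("side")[110:220,140:240]
cv2.imwrite("pics/hook2.png",cv2.resize(s,None,fx=5,fy=5,interpolation=2))
b=arm.get_obs(); p=b["position"]; print(p,b["tcp_rot"],b["ft_force"],b["grasp_force"])
d=p[:2]-[492.1,268.4]; print(d@[.9476,.3196],d@[-.3196,.9476])
E
```

```text
[462.0360051 259.5775853 248.227826 ] [-5.07733241e-01  3.10003036e+00  6.75617793e-05] [-0.00904141 -0.97323306 -0.52154255] 59.20145273208618
-31.30828530610541 1.2483326025224442
```

View pics/hook2.png

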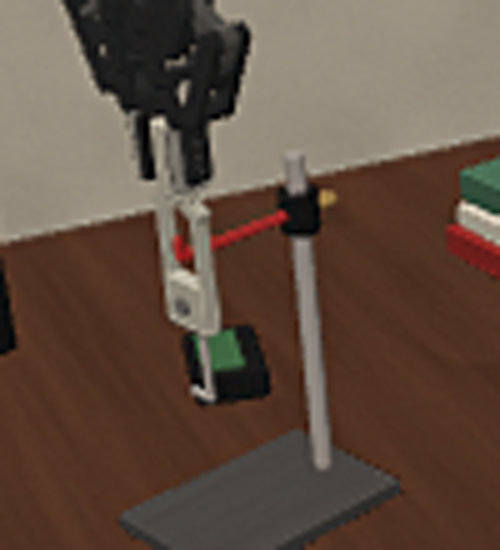

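The lip (180,248) is inside the window (160–210, 190–270) with room above and below. Sliding on to the middle of the bar.

Request:
jog_arm(increments=[[[0,0,0,-6,-0.5,0,15],[0,0,0,-7,-0.5,0,15],[0,0,0,-7,0,0,15],[0,0,0,-6,0,0,15],[0,0,0,-5,0,0,15]]])

```text
time: 7.35
position: [491.6, 268.4, 248.3]
tcp_rot: [-0.507, 3.1, 0.0]
ft_force: [-0.1, 0.2, -1.3]
grip_width: 0.296
grasp_force: 59.2
```

Request:
jog_arm(increments=[[[0,0,0,0,0,5,15],[0,0,0,0,0,5,15],[0,0,0,0,0,5,15],[0,0,0,0,0,2,15],[0,0,0,0,0,1,15]]])

```text
time: 7.77
position: [490.2, 268.0, 229.3]
tcp_rot: [0.508, -3.099, 0.0]
ft_force: [0.7, 0.5, -0.8]
grip_width: 0.29
grasp_force: 59.2
```

Request:
jog_arm(increments=[[[0,0,0,0,0,1,15],[0,0,0,0,0,1,15],[0,0,0,0,0,1,15],[0,0,0,0,0,1,15],[0,0,0,0,0,0,15]]])

```text
time: 8.18
position: [490.8, 268.2, 226.2]
tcp_rot: [0.508, -3.1, 0.0]
ft_force: [-0.4, -0.7, 0.6]
grip_width: 0.294
grasp_force: 59.2
```

Request:
jog_arm(increments=[[[0,0,0,0,0,1,15],[0,0,0,0,0,1,15],[0,0,0,0,0,0,15]]])

```text
time: 8.43
position: [490.8, 268.2, 224.1]
tcp_rot: [0.508, -3.1, 0.0]
ft_force: [-0.2, -0.4, -0.7]
grip_width: 0.295
grasp_force: 59.2
```

Request:
jog_arm(increments=[[[0,0,0,0,0,1,15],[0,0,0,0,0,0,15]]])

```text
time: 8.6
position: [490.8, 268.2, 223.1]
tcp_rot: [0.508, -3.1, 0.0]
ft_force: [-0.5, -0.1, -1.7]
grip_width: 0.287
grasp_force: 59.2
```

Request:
jog_arm(increments=[[[0,0,0,0,0,1,15],[0,0,0,0,0,1,15],[0,0,0,0,0,0,15]]])

```text
time: 8.85
position: [490.7, 268.1, 221.0]
tcp_rot: [0.508, -3.1, 0.0]
ft_force: [0.4, -0.3, 0.2]
grip_width: 0.293
grasp_force: 59.2
```

Request:
jog_arm(increments=[[[0,0,0,0,0,1,15],[0,0,0,0,0,0,15]]])

```text
time: 9.02
position: [490.8, 268.2, 220.1]
tcp_rot: [0.508, -3.1, 0.0]
ft_force: [-0.1, -0.7, -0.3]
grip_width: 0.292
grasp_force: 59.2
```

Request:
jog_arm(increments=[[[0,0,0,0,0,1,15],[0,0,0,0,0,0,15]]])

```text
time: 9.18
position: [490.9, 268.2, 219.4]
tcp_rot: [-0.508, 3.1, 0.0]
ft_force: [0.0, -0.3, 1.1]
grip_width: 0.293
grasp_force: 59.2
```

Request:
jog_arm(increments=[[[0,0,0,0,0,0.7,15],[0,0,0,0,0,0,15]]])

```text
time: 9.35
position: [491.0, 268.3, 218.9]
tcp_rot: [-0.508, 3.1, 0.0]
ft_force: [-0.8, 0.2, 2.9]
grip_width: 0.297
grasp_force: 59.3
```

Request:
jog_arm(increments=[[[0,0,0,0,0,0.7,15],[0,0,0,0,0,0,15]]])

```text
time: 9.52
position: [491.0, 268.3, 218.3]
tcp_rot: [-0.508, 3.1, 0.0]
ft_force: [-1.5, -0.3, 4.5]
grip_width: 0.294
grasp_force: 59.5
```

```bash
python3 - <<'E'
from h import *
import cv2
b=arm.get_obs(); print(b["position"],b["ft_force"],b["ft_torque"])
s=arm.read_camera("side")[110:220,150:230]
b=arm.get_obs(); print(b["position"],b["ft_force"])
cv2.imwrite("pics/hook3.png",cv2.resize(s,None,fx=5,fy=5,interpolation=2))
E
```

```text
[491.04139428 268.30494578 218.33050236] [-1.46659649 -0.29916576  4.47367276] [-0.00840166  0.27890689  0.06589278]
[491.05325322 268.31403093 218.37988405] [-0.13623571  0.27080654  4.04674221]
```

View pics/hook3.png

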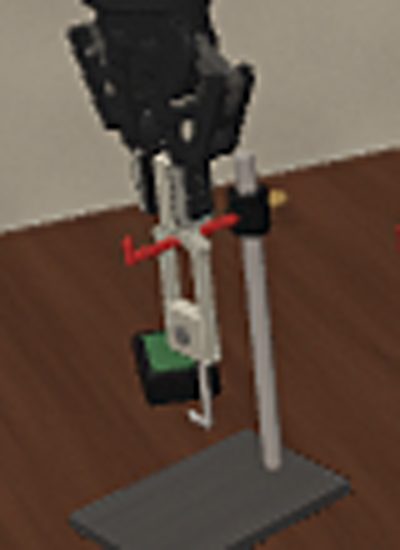

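The red bar runs through the top of the window at the clip's middle, crop (185,238), and the clip is seated with about 4 N on it. Now the tug.

Request:
jog_arm(increments=[[[0,0,0,0,0,0.5,15],[0,0,0,0,0,0.5,15],[0,0,0,0,0,0,15]]])

```text
time: 9.82
position: [491.1, 268.3, 217.5]
tcp_rot: [-0.508, 3.1, 0.0]
ft_force: [-1.7, -0.2, 6.2]
grip_width: 0.292
grasp_force: 59.8
```

Request:
jog_arm(increments=[[[0,0,0,0,0,0.3,15],[0,0,0,0,0,0,15],[0,0,0,0,0,0,15],[0,0,0,0,0,0,15],[0,0,0,0,0,0,15]]])

```text
time: 10.23
position: [491.1, 268.3, 217.4]
tcp_rot: [-0.508, 3.099, 0.0]
ft_force: [-3.1, -0.3, 6.3]
grip_width: 0.291
grasp_force: 59.8
```

Request:
jog_arm(increments=[[[0,0,0,0,0,0,15],[0,0,0,0,0,0,15],[0,0,0,0,0,0,15]]])

```text
time: 10.48
position: [491.1, 268.3, 217.4]
tcp_rot: [-0.508, 3.099, 0.0]
ft_force: [-2.2, -0.7, 6.2]
grip_width: 0.291
grasp_force: 59.8
```

Request:
jog_arm(increments=[[[0,0,0,0,0,0.4,15],[0,0,0,0,0,0,15],[0,0,0,0,0,0,15],[0,0,0,0,0,0,15],[0,0,0,0,0,0,15]]])

```text
time: 10.9
position: [491.1, 268.3, 217.2]
tcp_rot: [-0.508, 3.099, 0.0]
ft_force: [-2.5, -0.9, 7.1]
grip_width: 0.294
grasp_force: 59.9
```

Request:
jog_arm(increments=[[[0,0,0,0,0,0,15],[0,0,0,0,0,0,15],[0,0,0,0,0,0,15],[0,0,0,0,0,0,15]]])

```text
time: 11.23
position: [491.1, 268.3, 217.1]
tcp_rot: [-0.508, 3.099, 0.0]
ft_force: [-3.0, -0.7, 6.5]
grip_width: 0.293
grasp_force: 59.9
```

Request:
jog_arm(increments=[[[0,0,0,0,0,-0.7,15],[0,0,0,0,0,-0.7,15],[0,0,0,0,0,-0.7,15],[0,0,0,0,0,-0.7,15],[0,0,0,0,0,0,15]]])

```text
time: 11.65
position: [491.0, 268.3, 218.9]
tcp_rot: [-0.508, 3.1, 0.0]
ft_force: [0.7, 0.4, 3.4]
grip_width: 0.288
grasp_force: 59.8
```

Request:
jog_arm(increments=[[[0,0,0,0,0,0,15],[0,0,0,0,0,0,15]]])

```text
time: 11.82
position: [491.0, 268.2, 218.9]
tcp_rot: [-0.508, 3.1, 0.0]
ft_force: [-0.1, 0.9, 2.4]
grip_width: 0.292
grasp_force: 59.8
```

Request:
jog_arm(increments=[[[0,0,0,0,0,-0.5,15],[0,0,0,0,0,-0.3,15],[0,0,0,0,0,0,15],[0,0,0,0,0,0,15]]])

```text
time: 12.15
position: [490.8, 268.2, 219.5]
tcp_rot: [0.508, -3.1, 0.0]
ft_force: [0.7, 1.1, 0.3]
grip_width: 0.294
grasp_force: 59.6
```

Request:
jog_arm(increments=[[[0,0,0,0,0,0,25],[0,0,0,0,0,0,26],[0,0,0,0,0,0,27],[0,0,0,0,0,0,28],[0,0,0,0,0,0,30]]])

```text
time: 12.57
position: [490.7, 268.1, 219.6]
tcp_rot: [0.508, -3.1, 0.0]
ft_force: [-0.1, -0.1, 0.2]
grip_width: 0.35
grasp_force: 0.0
```

Request:
jog_arm(increments=[[[0,0,0,0,0,0,33],[0,0,0,0,0,0,36],[0,0,0,0,0,0,40],[0,0,0,0,0,0,44],[0,0,0,0,0,0,48]]])

```text
time: 12.98
position: [490.9, 268.2, 219.8]
tcp_rot: [-0.508, 3.1, -0.0]
ft_force: [-0.4, 0.1, -0.4]
grip_width: 0.566
grasp_force: 0.0
```

```bash
python3 - <<'E'
from h import *
import cv2
s=arm.read_camera("side")[110:220,150:230]
b=arm.get_obs(); print(b["position"],b["ft_force"],b["grasp_force"],b["grip_width"])
cv2.imwrite("pics/rel.png",cv2.resize(s,None,fx=5,fy=5,interpolation=2))
E
```

```text
[490.8624072  268.18037985 219.81311805] [ 0.23542785  0.52713884 -0.40948857] 0.0 0.561123440140464
```

View pics/rel.png

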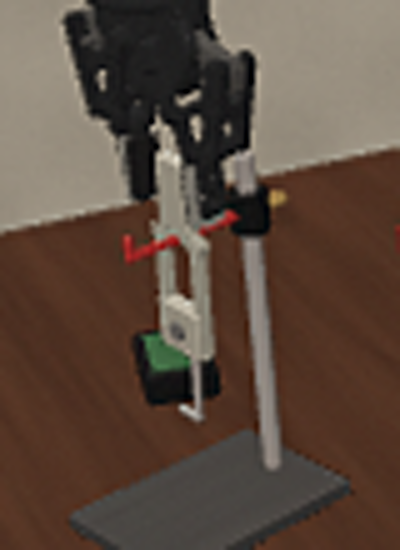

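The clip hangs on the bar at crop (185,240) and the open fingers are clear on both sides. Retreating straight up.

Request:
jog_arm(increments=[[[0,0,0,0,0,-6,48],[0,0,0,0,0,-12,48],[0,0,0,0,0,-20,48],[0,0,0,0,0,-25,48],[0,0,0,0,0,-25,48]]])

```text
time: 13.45
position: [490.7, 268.2, 309.8]
tcp_rot: [-0.508, 3.1, 0.0]
ft_force: [0.3, 0.9, -0.6]
grip_width: 0.563
grasp_force: 0.0
```

Request:
jog_arm(increments=[[[0,0,0,0,0,-20,48],[0,0,0,0,0,0,48],[0,0,0,0,0,0,48],[0,0,0,0,0,0,48],[0,0,0,0,0,0,48]]])

```text
time: 13.87
position: [490.2, 268.0, 326.3]
tcp_rot: [0.507, -3.098, 0.001]
ft_force: [1.1, -0.3, -0.7]
grip_width: 0.562
grasp_force: 0.0
```

Request:
jog_arm(increments=[[[0,0,0,0,0,0,48],[0,0,0,0,0,0,48],[0,0,0,0,0,0,48],[0,0,0,0,0,0,48],[0,0,0,0,0,0,48]]])

```text
time: 14.28
position: [490.8, 268.2, 327.6]
tcp_rot: [0.508, -3.1, 0.0]
ft_force: [0.3, 0.1, -0.9]
grip_width: 0.562
grasp_force: 0.0
```

Request:
jog_arm(increments=[[[0,0,0,0,0,0,48],[0,0,0,0,0,0,48],[0,0,0,0,0,0,48],[0,0,0,0,0,0,48],[0,0,0,0,0,0,48]]])

```text
time: 14.7
position: [490.9, 268.2, 327.8]
tcp_rot: [-0.508, 3.1, 0.0]
ft_force: [0.5, 0.2, 0.3]
grip_width: 0.558
grasp_force: 0.0
```

```bash
python3 - <<'E'
from h import *
import cv2,time
a=[arm.read_camera("side")[110:220,150:230] for _ in range(6)]
print([int(np.abs(a[0].astype(int)-x).max()) for x in a], [round(float(np.abs(a[0].astype(int)-x).mean()),2) for x in a])
cv2.imwrite("pics/fin.png",np.hstack([cv2.resize(x,None,fx=5,fy=5,interpolation=2) for x in (a[0],a[3])]))
E
```

```text
[0, 6, 6, 6, 33, 33] [0.0, 0.59, 0.58, 0.58, 0.59, 0.59]
```

View pics/fin.png

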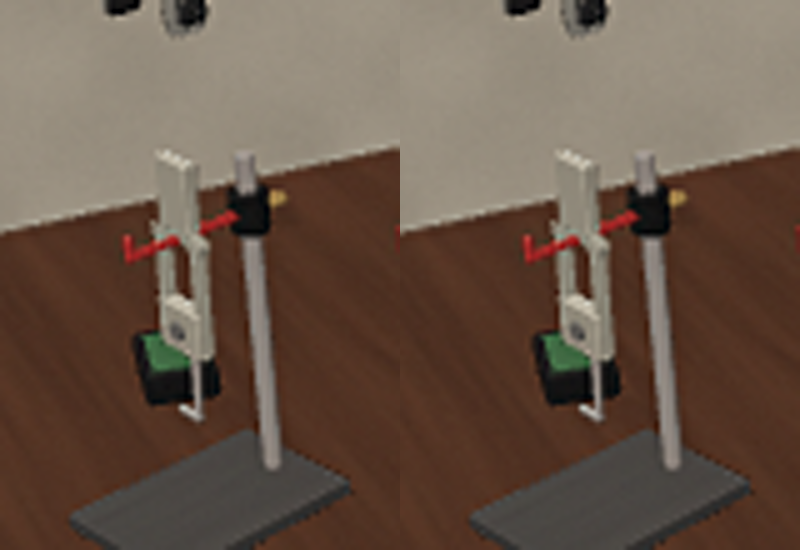

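The clip hangs straight and almost still, with the gripper well above it. I'll give it a couple more seconds to settle before handing in.

Request:
jog_arm(increments=[[[0,0,0,0,0,0,48],[0,0,0,0,0,0,48],[0,0,0,0,0,0,48],[0,0,0,0,0,0,48],[0,0,0,0,0,0,48]]])

```text
time: 15.42
position: [490.9, 268.2, 327.8]
tcp_rot: [-0.508, 3.1, -0.0]
ft_force: [0.5, 0.4, -0.2]
grip_width: 0.564
grasp_force: 0.0
```

Request:
jog_arm(increments=[[[0,0,0,0,0,0,48],[0,0,0,0,0,0,48],[0,0,0,0,0,0,48],[0,0,0,0,0,0,48],[0,0,0,0,0,0,48]]])

```text
time: 15.83
position: [490.9, 268.2, 327.8]
tcp_rot: [0.508, -3.1, 0.0]
ft_force: [-0.6, 0.4, -1.0]
grip_width: 0.565
grasp_force: 0.0
```

Request:
jog_arm(increments=[[[0,0,0,0,0,0,48],[0,0,0,0,0,0,48],[0,0,0,0,0,0,48],[0,0,0,0,0,0,48],[0,0,0,0,0,0,48]]])

```text
time: 16.25
position: [490.9, 268.2, 327.8]
tcp_rot: [0.508, -3.1, 0.0]
ft_force: [-0.3, -0.4, -0.6]
grip_width: 0.564
grasp_force: 0.0
```

Request:
jog_arm(increments=[[[0,0,0,0,0,0,48],[0,0,0,0,0,0,48],[0,0,0,0,0,0,48],[0,0,0,0,0,0,48],[0,0,0,0,0,0,48]]])

```text
time: 16.67
position: [490.9, 268.2, 327.8]
tcp_rot: [0.508, -3.1, 0.0]
ft_force: [0.9, 0.2, 0.5]
grip_width: 0.562
grasp_force: 0.0
```

```bash
python3 - <<'E'
from h import *
a=[arm.read_camera("side")[135:220,150:230].astype(int) for _ in range(9)]
print([int((np.abs(a[0]-x).max(2)>15).sum()) for x in a])
print(arm.sign_off())
E
```

```text
[0, 0, 0, 0, 0, 0, 0, 0, 0]
the job is handed in; nothing more can be done
None
```

The white clip is hanging straight and still on the red hook: I tugged it at about 6–7 N (7.1 N the highest reading) for over a second, eased off, let go, and handed the job in at about 17 s.

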